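Open the yellow fuel-gas catch and push in its release button

TASK

Release the fuel gas for the flame instrument: on the gas control pod with the yellow safety catch, slide the catch sideways all the way open, then push the green button it uncovered fully in, where it stays by itself. Leave the catch open, and leave the pod with the blue catch alone.

Things in the scene. Friction and masses are not known exactly. Their poses are not given: they have to be found in the camera images.
- fuel_grip (a point): Top centre, 121 mm above the bench, of the YELLOW catch's grip rib: 12 mm thick along the point's y, 50 mm long along x, 32 mm tall, centred on a plate 92 (x) by 70 mm (y) whose top is 89 mm up. z up; the catch slides open along the point's +y. White pod fixed to the bench, 120 (x) by 200 mm (y), turned up to 19 degrees. An equal pod with a blue catch stands beside it, left or right.
- fuel_button_top (a point): Top centre of the yellow pod's green button, 34 mm wide: 80 mm above the bench when out, 70 mm when fully in at its stop. About 4 N of friction; no spring, it stays in. Round it: collar 48 mm wide, 68 mm high; deck 60 mm, rails 66 mm high. The closed catch covers it, 5 mm above it; with the catch fully open, the plate's edge is 50 mm and the rib's centre 85 mm from the button's centre, along +y.
- fuel_catch (a joint): Travel of the yellow catch, m: 0 = closed, rib centred over the button; 0.085 = fully open at its stop. It starts between 0 and 0.010, slides along +y of fuel_grip against about 2.5 N of friction and stays where it is left.
- air_grip (a point): The same point on the rib of the BLUE catch of the other, otherwise identical pod (same sizes and axes): a bystander, to be left as it is.

How it is judged:
On the way, in this order (a step that is already met when the one before it is completed fails the run):
1. the yellow catch is slid open (at least 70 of its 85 mm) (value of joint fuel_catch above 0.07 m), for 0.2 s.
2. the uncovered green button is pushed in (at least 7 of its 10 mm) (height (world z) of fuel_button_top below 0.073 m), for 0.2 s.
At the end, for the whole second after the job is handed in: The yellow catch stands open (at least 70 of its 85 mm), the yellow pod's green button is in (at least 7 of its 10 mm), and the blue catch is within 15 mm of where it started (value of joint fuel_catch above 0.07 m and height (world z) of fuel_button_top below 0.073 m and distance of air_grip from where it was at the start of the episode below 0.015 m); the robot touches nothing.
It fails at once if the blue catch is moved by more than 15 mm (distance of air_grip from where it was at the start of the episode above 0.015 m).
It also fails if it takes over 38 s, if anything falls off the work surface, if the arm or the gripper's body presses on something with over 40 N, if the wrist force passes 120 N, or if a joint passes its speed limit or range.

ROBOT

A 6-joint arm with a two-finger parallel gripper is mounted at the origin on the work surface. World frame = base frame: x ahead of the robot, y to its left, z up, the work surface at z = 0. Lengths are in m, angles in rad, forces in N, time in s.
With the tool pointing down it reaches from about 0.25 to 0.775 m from the base axis. Payload 4 kg.
Tool frame: the origin (TCP) lies at the very end of the fingers, on their centre line; the grasp point (between the pads) lies 19 mm behind it; x points along the fingers, y is the direction in which the jaws open and shut, and the axes are right-handed (so a half turn about x gives the same grasp; the last joint's range is limited). The gripper opens to 85 mm and grips with 20 to 120 N. Pads are 22 mm wide; open, the fingers measure 114 mm over their backs; the gripper's body (76 mm by 85 mm) begins 54 mm behind the grasp point. The pads swing forward as they close: fully open they stand 13 mm farther back than shut.
Start: joints at [-1.22, 0.087, 1.371, -0, 1.684, -0.103], TCP at [0.241, -0.494, 0.231] pointing down, gripper open.
Joint ranges: [-3.1, 3.1], [-0.76, 2.03], [0.27, 2.55], [-1.08, 4.22], [0.17, 2.65], [-2.57, 2.57]. Speed limits (rad/s): [2.79, 2.79, 3.14, 3.14, 3.14, 3.14].

INTERFACE

Orientations are given as a unit quaternion [w, x, y, z].
In Python, from cell import readout, imaging, workorder gives the robot as it stands. The module is installed in compiled form; this text tells all that it offers.
- The arm moves only by the tool step_arm, never from a script. Its argument "deltas" is one flat list of numbers, 7 for each row, row after row: the turn, a rotation vector about the tool's x, y, z in rad, then the shift along the tool's x, y, z in m, then the opening, from -1 (shut) to 1 (fully open), so that 0 is half open. In form: [rx, ry, rz, dx, dy, dz, gripper, rx, ry, rz, dx, dy, dz, gripper, ...]. A call has 1 to 5 rows; each row shifts and turns the pose as measured when the row begins, along the tool's axes as they then stand; what a row does not reach is not made up. A row lasts 1/10 s, in which the tool goes at most 50 mm and 8.59 degrees, less where a joint would pass 70% of its speed; a pose out of reach is approached as far as the arm can. A call is refused whole if a number of a shift passes 0.05 or a number of a turn 0.15, either way. A call with a gripper value outside its range is refused whole. The fingers move at their own pace and stop on an object; "force" is the grip in N (left out, the last holds). Time passes only in rows, so rows that do not move let the fingers close. It gives the time, the measured TCP pose, the force and the opening at its end, in the units of the state.
- readout.state(): the state, without advancing time (a new reading comes with each control period).
- imaging.read_camera(name): name is "scene" or "top" or "wrist"; returns the picture (400x640x3 uint8, red, green, blue); there is no depth.
- imaging.camera_info(name): a dict with "intrinsics" (3x3 intrinsics, pixels), "k1" (the pictures are not rectified: a ray, as slopes to the right and down, at radius r is drawn at 1 + k1 r^2 times it, then the intrinsics apply), "position" and "attitude" of the camera in the world. Camera axes: x right, y down, z forward; pixel columns grow to the right and rows downward; lengths in m; the calibration is good to about 2 mm. A picture is of the moment at which its call begins: read the wrist's pose just before it. camera_info takes no time and is no camera call; for the wrist camera it gives the pose at the moment of the call.
- workorder.sign_off(): hands the job in, once; it reports no verdict.
The state is a dict: "t": time; "joint_pos": joint angles; "qvel": joint speeds; "joint_torque": joint torques, N m; "ee_pos": TCP position; "orientation": TCP orientation; "contact_force": force on the tool from outside, world axes, zero at the start; "wrist_torque": the same for the moment, N m; "gripper_width": finger opening in m.
Only numpy, scipy, OpenCV 4.12 (cv2) and the standard library are available. Lean on these libraries where they do the work, as an engineer would, in place of code of your own. Each camera call takes 0.05 s, during which the arm holds its last target.

## Working session

There is one attempt and no reset: what is moved stays moved. The work goes in short steps, Python scripts to look and compute and a tool call to move; the robot and the scene stay as the last step left them, time stands still between calls to the robot, and variables do not carry over. Pictures are saved under pics/ and viewed, and the job is handed in when it is done.

Besides the shell and the picture viewer there is one more tool, called after ">>>" by a JSON object that holds its "name" and its "arguments". step_arm: Moves the arm, as the interface text tells. Its arguments: {"type":"object","properties":{"deltas":{"type":"array"},"force":{"type":"number"}},"required":["deltas"]}

```bash
mkdir -p pics; python3 - <<'E'
from cell import readout, imaging
import cv2
print(readout.state())
for n in ["scene","top"]:
    print(n,imaging.camera_info(n))
    cv2.imwrite(f"pics/{n}0.png",imaging.read_camera(n)[:,:,::-1])
E
```

```text
{'t': 0.0, 'joint_pos': array([-1.22008509e+00,  8.79959177e-02,  1.37230806e+00, -1.24903860e-05,
        1.68357832e+00, -1.03080631e-01]), 'qvel': array([ 0.00170201, -0.00026925, -0.00138958, -0.00120825, -0.00174398,
       -0.00159301]), 'joint_torque': array([ 4.74025328e-04, -3.51865733e+01, -3.13268101e+01, -9.70527799e-05,
        1.08959083e-02, -7.15566017e-06]), 'ee_pos': array([ 0.24093424, -0.49385663,  0.23008946]), 'orientation': array([-0.15826322, -0.68887851, -0.15986876,  0.68908717]), 'contact_force': array([-0.51207264, -0.30104471, -0.29335834]), 'wrist_torque': array([ 0.04401986, -0.03982996,  0.03504654]), 'gripper_width': 0.08524468824118976}
scene {'intrinsics': array([[399.6651656 ,   0.        , 318.49152653],
       [  0.        , 399.6651656 , 204.04954362],
       [  0.        ,   0.        ,   1.        ]]), 'k1': -0.07592956081064099, 'position': array([ 0.83524954, -0.48760466,  0.81472568]), 'attitude': array([-0.30910378,  0.91086221,  0.26089553, -0.08196593])}
top {'intrinsics': array([[367.13621953,   0.        , 319.12977179],
       [  0.        , 367.13621953, 200.22365137],
       [  0.        ,   0.        ,   1.        ]]), 'k1': -0.02394264829565509, 'position': array([ 0.45846171, -0.05231598,  0.77929932]), 'attitude': array([ 0.04908626, -0.70106258,  0.7093319 , -0.05431438])}
```

View pics/scene0.png

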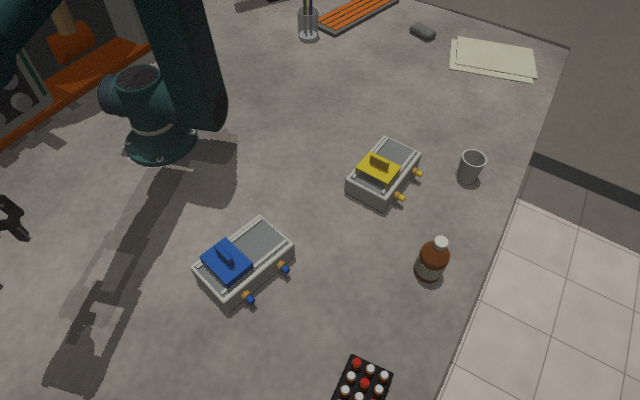

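View pics/top0.png

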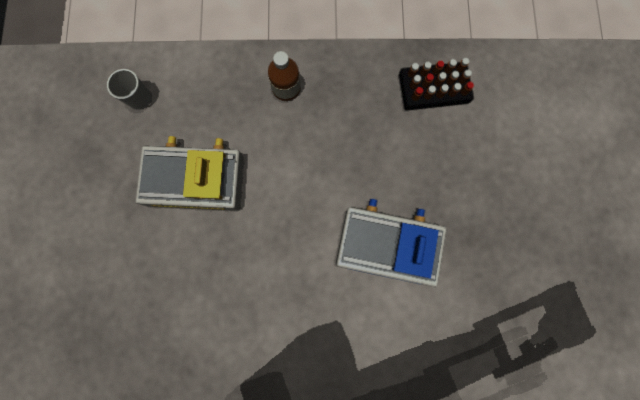

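```bash
cat > h.py <<'E'
import numpy as np, cv2
from cell import readout, imaging
from scipy.spatial.transform import Rotation as R
def rays(n,px,ci=None):
    ci=ci or imaging.camera_info(n); K=ci["intrinsics"]
    d=np.array([ci["k1"],0,0,0,0])
    u=cv2.undistortPoints(np.asarray(px,float).reshape(-1,1,2),K,d).reshape(-1,2)
    w,x,y,z=ci["attitude"]
    return ci["position"],R.from_quat([x,y,z,w]).apply(np.c_[u,np.ones(len(u))])
def toplane(n,px,z,ci=None):
    p,r=rays(n,px,ci); return p+r*((z-p[2])/r[:,2])[:,None]
def mask(im,h0,h1,s=120,v=60):
    h=cv2.cvtColor(im,cv2.COLOR_RGB2HSV)
    return cv2.inRange(h,(h0,s,v),(h1,255,255))
def biggest(m):
    c,_=cv2.findContours(m,cv2.RETR_EXTERNAL,cv2.CHAIN_APPROX_NONE); return max(c,key=cv2.contourArea).reshape(-1,2)
def rect(P):
    r=cv2.minAreaRect((P[:,:2]*1000).astype(np.float32)); return r
E
python3 - <<'E'
from h import *
for n in ["top","scene"]:
    im=cv2.imread(f"pics/{n}0.png")[:,:,::-1].copy()
    for nm,a,b in [("yel",22,35),("blue",105,130)]:
        c=biggest(mask(im,a,b))
        P=toplane(n,c,.089)
        print(n,nm,c.mean(0),rect(P))
    # rib
im=cv2.imread("pics/top0.png")
cv2.imwrite("pics/crop.png",cv2.resize(im[130:220,120:260],None,fx=5,fy=5,interpolation=cv2.INTER_CUBIC))
im=cv2.imread("pics/scene0.png")
cv2.imwrite("pics/crop2.png",cv2.resize(im[130:220,330:430],None,fx=6,fy=6,interpolation=cv2.INTER_CUBIC))
E
```

```text
top yel [203.09937888 174.14285714] ((613.4892578125, 164.44354248046875), (70.89706420898438, 93.46560668945312), 86.48766326904297)
top blue [415.82424242 250.18181818] ((464.245849609375, -238.04698181152344), (70.19263458251953, 91.37997436523438), 77.41796875)
scene yel [378.00884956 168.97345133] ((616.764892578125, 157.49383544921875), (83.48734283447266, 96.22173309326172), 86.59195709228516)
scene blue [227.42222222 263.88148148] ((467.8401794433594, -239.29248046875), (71.0908203125, 98.57707977294922), 78.65252685546875)
```

View pics/crop.png

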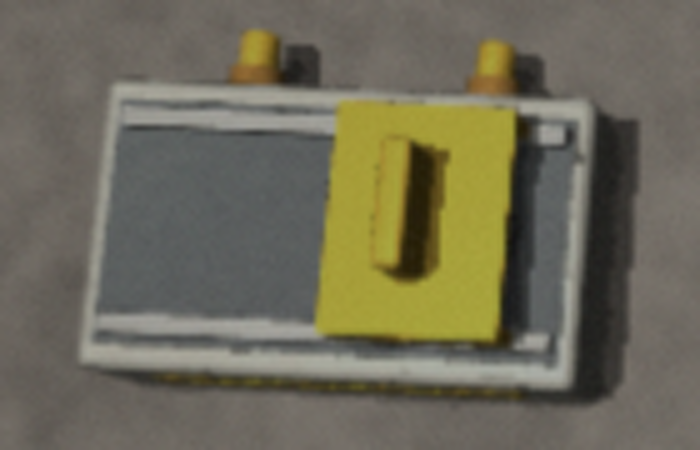

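View pics/crop2.png

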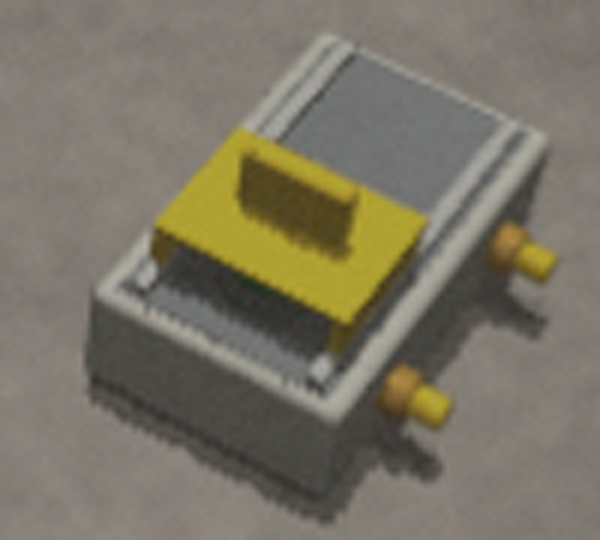

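```bash
cat >> h.py <<'E'
def go(tx,ty,tz,ang=None):
    """remaining shift in tool axes & rotvec to a pointing-down tool with y at angle ang (deg, mod 180)"""
    s=readout.state(); w,x,y,z=s["orientation"]; Rt=R.from_quat([x,y,z,w])
    d=Rt.inv().apply(np.array([tx,ty,tz])-s["ee_pos"])
    print("t",s["t"],"pos",s["ee_pos"].round(4),"F",s["contact_force"].round(1),"w",round(s["gripper_width"],4))
    print("tool axes x,y,z:\n",Rt.as_matrix().T.round(3))
    if ang is not None:
        best=None
        for k in (0,180):
            a=np.deg2rad(ang+k); Y=np.array([np.cos(a),np.sin(a),0]);X=np.array([0,0,-1.]);Z=np.cross(X,Y)
            rv=(Rt.inv()*R.from_matrix(np.c_[X,Y,Z])).as_rotvec()
            if best is None or np.linalg.norm(rv)<np.linalg.norm(best): best=rv
        print("rotvec",best.round(3))
    n=int(np.ceil(abs(d).max()/.05)); print("shift tool",d.round(4),"rows",n)
E
python3 - <<'E'
from h import *
P=toplane("top",[[198.4,170.4]],.121); print("rib",P)
go(.611,.129,.16,86.5); go(.611,.129,.16,-3.5)
E
```

```text
rib [[0.61329961 0.16313232 0.121     ]]
t 0.1 pos [ 0.2409 -0.4939  0.2302] F [0.1 0.1 0.2] w 0.0854
tool axes x,y,z:
 [[-0.001  0.002 -1.   ]
 [ 0.438 -0.899 -0.002]
 [-0.899 -0.438 -0.   ]]
rotvec [0.515 0.    0.002]
shift tool [ 0.0712 -0.3975 -0.6056] rows 13
t 0.1 pos [ 0.2409 -0.4939  0.2302] F [0.1 0.1 0.2] w 0.0854
tool axes x,y,z:
 [[-0.001  0.002 -1.   ]
 [ 0.438 -0.899 -0.002]
 [-0.899 -0.438 -0.   ]]
rotvec [-1.056e+00 -1.000e-03  2.000e-03]
shift tool [ 0.0712 -0.3975 -0.6056] rows 13
```

>>> {"name": "step_arm", "arguments": {"deltas": [0,0,0,0,-0.026,-0.04,-1,0,0,0,0,-0.026,-0.04,-1,0,0,0,0,-0.026,-0.04,-1,0,0,0,0,-0.026,-0.04,-1,0,0,0,0,-0.026,-0.04,-1], "force": 40}}

```text
t: 0.6
ee_pos: [0.364, -0.2873, 0.2256]
orientation: [-0.152, -0.689, -0.157, 0.691]
contact_force: [1.2, -0.3, 0.8]
gripper_width: 0.0121
```

>>> {"name": "step_arm", "arguments": {"deltas": [0,0,0,0,-0.026,-0.04,-1,0,0,0,0,-0.026,-0.04,-1,0,0,0,0,-0.026,-0.04,-1,0,0,0,0,-0.026,-0.04,-1,0,0,0,0,-0.026,-0.04,-1]}}

```text
t: 1.1
ee_pos: [0.4916, -0.0747, 0.2243]
orientation: [-0.151, -0.688, -0.157, 0.692]
contact_force: [0.4, -1.1, 0.3]
gripper_width: 0.0
```

>>> {"name": "step_arm", "arguments": {"deltas": [0.1,0,0,0,0,0,-1,0.1,0,0,0,0,0,-1,0.1,0,0,0,0,0,-1,0.1,0,0,0,0,0,-1,0.1,0,0,0,0,0,-1]}}

```text
t: 1.6
ee_pos: [0.493, -0.0655, 0.2204]
orientation: [0.027, -0.702, 0.019, 0.712]
contact_force: [0.1, -0.0, 0.3]
gripper_width: 0.0002
```

```bash
python3 - <<'E'
from h import *
go(.611,.129,.16,86.5)
E
```

```text
t 1.6 pos [ 0.493  -0.0655  0.2204] F [ 0.1 -0.   0.3] w 0.0002
tool axes x,y,z:
 [[-0.013  0.012 -1.   ]
 [-0.065 -0.998 -0.011]
 [-0.998  0.065  0.014]]
rotvec [-0.004  0.014  0.011]
shift tool [ 0.0612 -0.2011 -0.106 ] rows 5
```

>>> {"name": "step_arm", "arguments": {"deltas": [0,0.014,0.011,0.0,-0.04,-0.022,-1,0,0,0,0.0,-0.04,-0.022,-1,0,0,0,0.01,-0.04,-0.022,-1,0,0,0,0.02,-0.04,-0.022,-1,0,0,0,0.025,-0.04,-0.022,-1]}}

```text
t: 2.1
ee_pos: [0.6188, 0.1237, 0.1685]
orientation: [-0.027, 0.709, -0.029, -0.704]
contact_force: [1.3, -1.4, 0.4]
gripper_width: 0.0002
```

```bash
python3 - <<'E'
from h import *
cv2.imwrite("pics/w1.png",imaging.read_camera("wrist")[:,:,::-1])
cv2.imwrite("pics/s1.png",imaging.read_camera("scene")[:,:,::-1][80:280,260:520].repeat(3,0).repeat(3,1))
go(.611,.129,.10,86.5)
E
```

```text
t 2.2 pos [0.6166 0.1263 0.1614] F [ 0.5 -1.1 -0.9] w -0.0001
tool axes x,y,z:
 [[-0.005 -0.002 -1.   ]
 [-0.073 -0.997  0.003]
 [-0.997  0.073  0.005]]
rotvec [-0.012  0.005 -0.003]
shift tool [ 0.0614 -0.0025  0.0055] rows 2
```

View pics/w1.png

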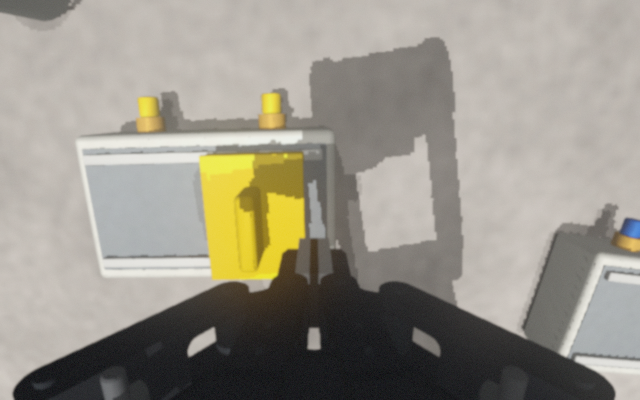

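View pics/s1.png

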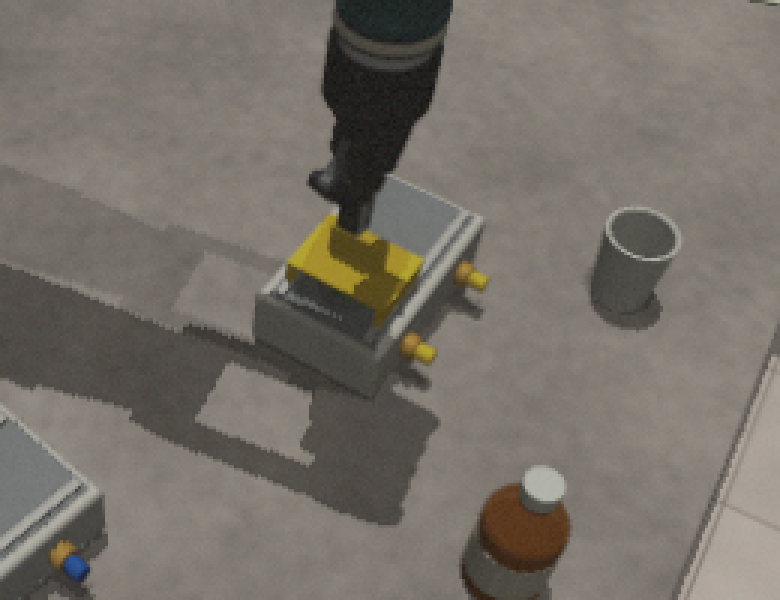

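The wrist view shows the shut fingertips (about 315,240) to the right (-y) of the rib (248,230), over the plate. Descending.

>>> {"name": "step_arm", "arguments": {"deltas": [0,0,0,0.03,-0.001,0.003,-1,0,0,0,0.02,0,0.002,-1,0,0,0,0.008,0,0,-1,0,0,0,0,0,0,-1]}}

```text
t: 2.6
ee_pos: [0.6103, 0.1276, 0.0995]
orientation: [0.023, -0.703, 0.027, 0.71]
contact_force: [0.8, 0.4, -0.1]
gripper_width: -0.0001
```

```bash
python3 - <<'E'
from h import *
go(.611+.0061,.129+.0998,.10,86.5)
E
```

```text
t 2.6 pos [0.6103 0.1276 0.0995] F [ 0.8  0.4 -0.1] w -0.0001
tool axes x,y,z:
 [[-0.01  -0.004 -1.   ]
 [-0.071 -0.997  0.005]
 [-0.997  0.071  0.009]]
rotvec [-0.01   0.009 -0.005]
shift tool [-0.001  -0.1014  0.0004] rows 3
```

>>> {"name": "step_arm", "arguments": {"deltas": [0,0,0,0,-0.015,0,-1,0,0,0,0,-0.015,0,-1,0,0,0,0,-0.015,0,-1,0,0,0,0,-0.015,0,-1]}}

```text
t: 3.0
ee_pos: [0.6156, 0.187, 0.1023]
orientation: [0.024, -0.704, 0.03, 0.709]
contact_force: [-0.6, -2.4, -1.8]
gripper_width: -0.0005
```

```bash
python3 - <<'E'
from h import *
go(.611+.0061,.129+.0998,.10,86.5)
E
```

```text
t 3.0 pos [0.6156 0.187  0.1023] F [-0.6 -2.4 -1.8] w -0.0005
tool axes x,y,z:
 [[-0.008 -0.009 -1.   ]
 [-0.076 -0.997  0.009]
 [-0.997  0.076  0.007]]
rotvec [-0.015  0.007 -0.009]
shift tool [ 0.0019 -0.0418  0.0017] rows 1
```

Contact at about 2.4 N, as expected; pushing on gently.

>>> {"name": "step_arm", "arguments": {"deltas": [0,0,0,0.002,-0.012,0,-1,0,0,0,0,-0.012,0,-1,0,0,0,0,-0.008,0,-1,0,0,0,0,-0.006,0,-1]}}

```text
t: 3.4
ee_pos: [0.6185, 0.2224, 0.1016]
orientation: [0.017, -0.704, 0.036, 0.709]
contact_force: [-5.5, -28.4, 5.8]
gripper_width: -0.0001
```

>>> {"name": "step_arm", "arguments": {"deltas": [0,0,0,0,-0.004,0,-1,0,0,0,0,-0.004,0,-1]}}

```text
t: 3.6
ee_pos: [0.6183, 0.2216, 0.1019]
orientation: [0.011, -0.702, 0.045, 0.71]
contact_force: [-3.2, -11.8, 2.2]
gripper_width: 0.0004
```

Force rose: at the stop. Back off, lift and look.

>>> {"name": "step_arm", "arguments": {"deltas": [0,0,0,0,0.01,0,-1,0,0,0,0,0.02,0,-1,0,0,0,-0.02,0.03,0,-1,0,0,0,-0.03,0.035,0,-1,0,0,0,0,0.03,0,-1]}}

```text
t: 4.1
ee_pos: [0.6098, 0.1008, 0.1588]
orientation: [0.011, -0.704, 0.039, 0.709]
contact_force: [-0.3, 0.6, 1.1]
gripper_width: -0.0003
```

>>> {"name": "step_arm", "arguments": {"deltas": [0,0,0,-0.02,0.04,0,-1,0,0,0,0,0.04,0,-1,0,0,0,0,0,0,-1]}}

```text
t: 4.4
ee_pos: [0.6048, 0.0153, 0.1854]
orientation: [0.013, -0.706, 0.04, 0.707]
contact_force: [0.3, -0.3, 0.1]
gripper_width: 0.0002
```

```bash
python3 - <<'E'
from h import *
t=imaging.read_camera("top"); cv2.imwrite("pics/t2.png",cv2.resize(t[120:260,100:320,::-1],None,fx=3.5,fy=3.5,interpolation=cv2.INTER_CUBIC))
ci=imaging.camera_info("wrist"); w=imaging.read_camera("wrist"); cv2.imwrite("pics/w2.png",w[:,:,::-1])
for n,im,c in [("top",t,None),("wrist",w,ci)]:
  try: print(n,"plate",rect(toplane(n,biggest(mask(im,22,35)),.089,c)))
  except Exception as e: print(e)
  m=mask(im,45,85,80,40); 
  if m.any(): b=biggest(m); print("green",cv2.contourArea(b),b.mean(0),rect(toplane(n,b,.080,c)))
go(.617,.16,.09,86.5)
E
```

```text
top plate ((616.4983520507812, 208.4246368408203), (19.649459838867188, 90.71937561035156), 87.79242706298828)
green 214.5 [209.31914894 174.87234043] ((613.5765380859375, 154.66163635253906), (33.51948165893555, 31.799274444580078), 89.33433532714844)
wrist plate ((618.6778564453125, 228.265869140625), (70.09235382080078, 92.31908416748047), 86.61023712158203)
green 1345.0 [128.40677966 201.60169492] ((614.3461303710938, 156.39305114746094), (32.274959564208984, 32.697837829589844), 36.019630432128906)
t 4.5 pos [0.6052 0.0191 0.1857] F [-0.1  0.4 -0.3] w 0.0001
tool axes x,y,z:
 [[-0.001 -0.035 -0.999]
 [-0.071 -0.997  0.035]
 [-0.997  0.071 -0.002]]
rotvec [-0.01  -0.001 -0.035]
shift tool [ 0.0907 -0.1446 -0.0016] rows 3
```

View pics/t2.png

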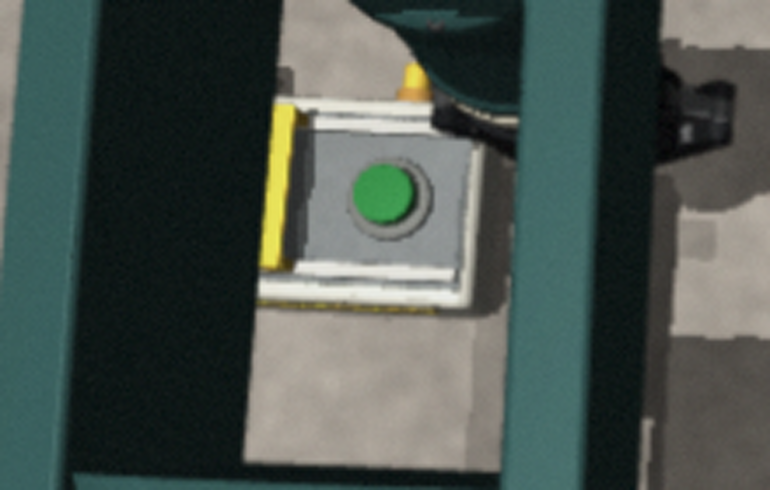

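View pics/w2.png

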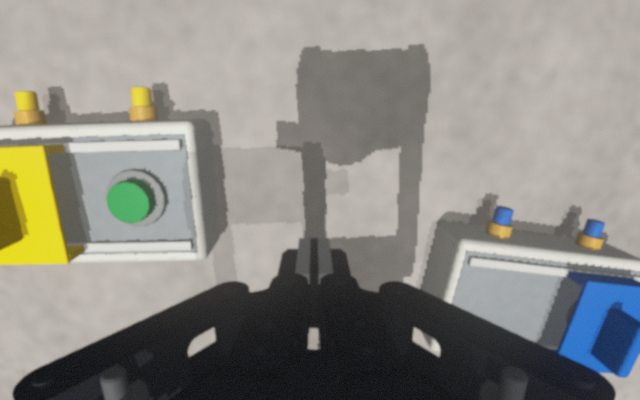

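Top view: the round green button is uncovered at about (209,175). It measures 33 mm wide at (0.614, 0.155), and the plate's edge is 50 mm from it, so the catch is fully open. Moving above the button.

>>> {"name": "step_arm", "arguments": {"deltas": [0,0,-0.035,0,-0.04,0,-1,0,0,0,0.01,-0.04,-0.001,-1,0,0,0,0.025,-0.035,-0.002,-1,0,0,0,0.025,-0.02,0,-1,0,0,0,0,0,0,-1]}}

```text
t: 5.0
ee_pos: [0.6187, 0.1639, 0.1233]
orientation: [-0.027, 0.709, -0.021, -0.705]
contact_force: [0.0, 0.3, -1.0]
gripper_width: -0.0
```

```bash
python3 - <<'E'
from h import *
go(.614,.154,.09,86.5)
E
```

```text
t 5.0 pos [0.6187 0.1639 0.1233] F [ 0.   0.3 -1. ] w -0.0
tool axes x,y,z:
 [[ 0.006  0.008 -1.   ]
 [-0.068 -0.998 -0.008]
 [-0.998  0.068 -0.005]]
rotvec [-0.007 -0.005  0.008]
shift tool [0.0332 0.0104 0.0042] rows 1
```

>>> {"name": "step_arm", "arguments": {"deltas": [0,-0.005,0.008,0.01,0.01,0.004,-1,0,0,0,0.02,0,0,-1,0,0,0,0,0,0,-1]}}

```text
t: 5.3
ee_pos: [0.6135, 0.1542, 0.0931]
orientation: [-0.022, 0.707, -0.023, -0.706]
contact_force: [-1.0, -0.2, -0.5]
gripper_width: 0.0001
```

```bash
python3 - <<'E'
from h import *
go(.614,.154,.07,86.5)
E
```

```text
t 5.3 pos [0.6135 0.1542 0.0931] F [-1.  -0.2 -0.5] w 0.0001
tool axes x,y,z:
 [[ 0.001 -0.001 -1.   ]
 [-0.064 -0.998  0.001]
 [-0.998  0.064 -0.001]]
rotvec [-0.003 -0.001 -0.001]
shift tool [ 0.0231  0.0001 -0.0005] rows 1
```

>>> {"name": "step_arm", "arguments": {"deltas": [0,0,0,0.01,0,0,-1,0,0,0,0.006,0,0,-1,0,0,0,0.005,0,0,-1]}}

```text
t: 5.6
ee_pos: [0.615, 0.1525, 0.0757]
orientation: [-0.024, 0.709, -0.024, -0.705]
contact_force: [-3.2, 2.1, 4.7]
gripper_width: 0.0004
```

>>> {"name": "step_arm", "arguments": {"deltas": [0,0,0,0.003,0,0,-1,0,0,0,0.002,0,0,-1]}}

```text
t: 5.8
ee_pos: [0.615, 0.1525, 0.0721]
orientation: [-0.024, 0.709, -0.023, -0.704]
contact_force: [-2.3, 0.8, 4.1]
gripper_width: -0.0
```

>>> {"name": "step_arm", "arguments": {"deltas": [0,0,0,0.003,0,0,-1,0,0,0,0.003,0,0,-1,0,0,0,0.002,0,0,-1]}}

```text
t: 6.1
ee_pos: [0.6154, 0.1525, 0.0699]
orientation: [-0.024, 0.71, -0.023, -0.703]
contact_force: [-4.9, 0.5, 7.4]
gripper_width: 0.0001
```

>>> {"name": "step_arm", "arguments": {"deltas": [0,0,0,0.004,0,0,-1,0,0,0,0.004,0,0,-1]}}

```text
t: 6.3
ee_pos: [0.6155, 0.1525, 0.0698]
orientation: [-0.024, 0.711, -0.023, -0.703]
contact_force: [-10.3, 0.8, 16.8]
gripper_width: 0.0001
```

Height holds at 0.070 while force rises to 17 N: the button is at its stop. Retract upward and check.

>>> {"name": "step_arm", "arguments": {"deltas": [0,0,0,-0.02,0,0,-1,0,0,0,-0.04,0,0,-1,0,0,0,-0.04,0,0,-1,0,0,0,-0.02,0.04,0,-1,0,0,0,0,0.04,0,-1]}}

```text
t: 6.8
ee_pos: [0.6107, 0.0742, 0.1917]
orientation: [-0.02, 0.713, -0.021, -0.701]
contact_force: [0.5, -0.0, -0.2]
gripper_width: 0.0
```

>>> {"name": "step_arm", "arguments": {"deltas": [0,0,0,0,0.04,0,-1,0,0,0,0,0.02,0,-1,0,0,0,0,0,0,-1,0,0,0,0,0,0,-1]}}

```text
t: 7.2
ee_pos: [0.6094, 0.0065, 0.1922]
orientation: [-0.021, 0.715, -0.025, -0.698]
contact_force: [-0.3, 0.6, -0.2]
gripper_width: -0.0004
```

```bash
python3 - <<'E'
from h import *
t=imaging.read_camera("top")
ci=imaging.camera_info("wrist"); w=imaging.read_camera("wrist"); cv2.imwrite("pics/w3.png",w[:,:,::-1])
cv2.imwrite("pics/s3.png",imaging.read_camera("scene")[:,:,::-1])
for n,im,c in [("top",t,None),("wrist",w,ci)]:
  for nm,a,b in [("yel",22,35),("blue",105,130)]:
    m=mask(im,a,b)
    if m.any(): print(n,nm,rect(toplane(n,biggest(m),.089,c)))
  m=mask(im,45,85,80,40)
  if m.any():
    b=biggest(m)
    for z in (.07,.08): print("green",z,rect(toplane(n,b,z,c)))
go(.6,.1,.2)
E
```

```text
top yel ((679.0195922851562, 136.4285430908203), (13.739134788513184, 12.11854362487793), 89.29322814941406)
top blue ((464.3495178222656, -237.5356903076172), (71.2248306274414, 91.17340850830078), 77.24993133544922)
green 0.07 ((614.5498657226562, 155.9079132080078), (32.01676940917969, 31.42300796508789), 27.285701751708984)
green 0.08 ((612.3492431640625, 152.97232055664062), (31.56533432006836, 30.980009078979492), 27.28560447692871)
wrist yel ((618.8118896484375, 230.05662536621094), (75.05902862548828, 92.28559112548828), 86.67352294921875)
wrist blue ((464.8210144042969, -240.2962188720703), (87.25585174560547, 100.84609985351562), 77.99347686767578)
green 0.07 ((614.3690795898438, 156.8353729248047), (32.31355667114258, 31.716018676757812), 86.45146942138672)
green 0.08 ((616.5276489257812, 151.0966796875), (31.10294532775879, 30.527761459350586), 86.4516372680664)
t 7.35 pos [0.6092 0.0078 0.1922] F [-0.4  0.3 -0.3] w 0.0002
tool axes x,y,z:
 [[ 0.023 -0.007 -1.   ]
 [-0.062 -0.998  0.005]
 [-0.998  0.062 -0.023]]
shift tool [-0.0086 -0.0914  0.0147] rows 2
```

View pics/w3.png

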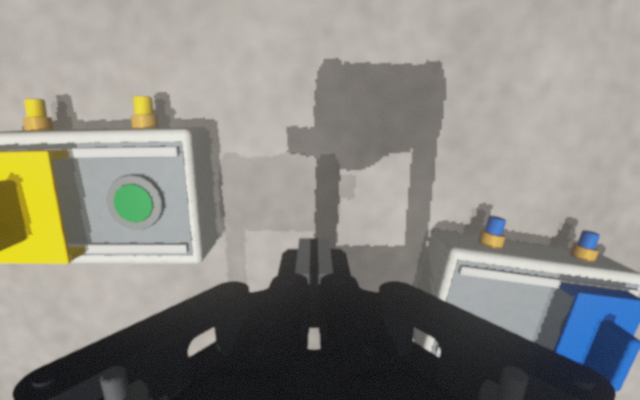

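View pics/s3.png

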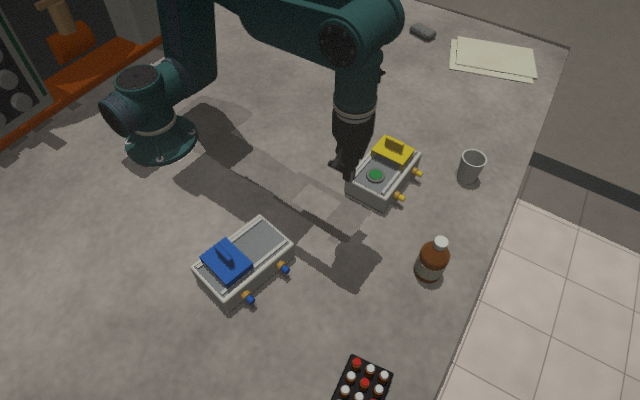

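The wrist view shows the button (135,203) nearly level with its collar. The two cameras agree on its position at z = 0.070 (within 1 mm) and disagree at 0.080. The catch is open and the blue pod unchanged. The arm is clear of everything, so I'm handing in.

```bash
python3 -c "
from cell import workorder
print(workorder.sign_off())"
```

```text
the job is handed in; nothing more can be done
None
```

The yellow catch is open, the green button is fully in, and the job was handed in at about 7.4 s; the hand-in reports no verdict.

- **Catch:** I slid it with the shut fingers until it met its stop, where the force rose to 28 N. Afterwards the plate's edge stood about 50 mm from the button's centre, which is fully open.
- **Button:** I pushed it until the fingertips held at a height of 0.070 m while the force rose to 17 N. After the fingers were lifted, the top and wrist views placed it about 1 mm apart if it is 70 mm high, but 4–5 mm apart if 80 mm, so it stayed in.
- **Blue catch:** The top view shows it within 1 mm of where it started. The arm stood clear in the air at hand-in.
- **Checks that disagreed:** In the last top view the arm hid the yellow plate, so the catch's final position rests on the wrist view. That view cut off the plate's left edge and measured it 75 mm instead of 70. The wrist view also measured the blue plate too large, about 87 by 101 mm, so for the blue catch I relied on the top view.

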